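# Post a used coffee pod into the recycling bin

### The job

Put the used coffee pod into the pod recycling bin: it goes in through one of the bin's two sprung flaps, stood on the ledge and pushed in from behind until it drops inside and the flap swings shut again. One of the two compartments is already full and its flap hardly gives, which can only be felt; do not force that flap, use the other one. Leave the mug, the sugar jar and the tea tin where they are.

Things in the scene. Friction and masses are not known exactly. Their poses are not given: they have to be found in the camera images.
- pod: the used coffee pod: white plastic cup with a foil lid, the only pod on the worktop, standing upright lid up, 44 mm high, 51 mm across the rim at the top, tapering to about 38 mm across at the foot, about 30 g. Origin: centre of its underside, z up. It can be pinched from above by the sides of the cup.
- pod_bin: pod recycling bin, fixed on a 12 mm board that covers the cold hob: white box with wooden top, 138 mm deep, 196 wide, 158 high. Origin: on its underside, under the middle of the front plane (outer faces of the shut flaps); x points level into the bin, y to its left seen from the front, z up. A flat wooden ledge in front: x -74 to 0 mm, full width, top at z 75 mm, no rails.
- slot_left (a point): middle of the lower edge of the left opening (bin's +y side), on the ledge's top at the front plane; axes as the bin's. The opening is 80 mm wide, 70 high; the rim round it is flush with the shut flap and the bin's top ends 83 mm above the ledge, so upright fingers cannot enter, tilted ones can. Behind it a compartment 80 wide, 130 deep, floor 66 below the ledge.
- slot_right (a point): the same point of the right opening (bin's -y side), which is built alike. One compartment, left or right at random, is full; this is unseen from outside. Fingers that hold the pod from its sides are too wide for an opening; a nearly closed gripper fits in.
- flap_left (a joint): angle of the left flap: aluminium plate 76 mm wide, 66 high, 4 thick, hinged along its top edge 69 mm above the ledge, swings into the bin. 0 = shut, at most 1.45 rad. A light spring shuts it: under 0.1 N at the lower edge starts it, about 0.35 N holds it fully open. If its compartment is full it stops dead at about 0.25 rad (16 mm at the lower edge).
- flap_right (a joint): angle of the right flap, built like the left one. Until the pod's rear is wholly past the ledge's inner edge (push some 25 mm beyond it), a flap may pin the pod there, staying ajar, or push it back when the push ends; a second push then frees it.
- mug: bystander: a patterned white mug, 83 mm across, 94 mm high; origin at the centre of its underside.
- sugar_jar: bystander: a jar with a screw lid, 68 mm across, 100 mm high; origin at the centre of its underside.
- tea_tin: bystander: a square tin with a knobbed lid, 64 mm wide, 95 mm high; origin at the centre of its underside.

How it is judged:
At the end, for the whole second after the job is handed in: The pod lies at rest, any way up, down inside the bin (between its walls, its origin below the level of the ledge, moving at under 0.05 m/s), and both flaps are shut (within 0.06 rad) (x of pod in the frame of pod_bin between -0.005 and 0.135 m and y of pod in the frame of pod_bin between -0.095 and 0.095 m and z of pod in the frame of pod_bin between 0 and 0.072 m and linear speed of pod below 0.05 m/s and value of joint each of flap_left, flap_right below 0.06 rad); the robot touches nothing.
It fails at once if a flap or the bin is pressed with more than 40 N (contact force between any of the fingers, pod and pod_bin above 40 N).
It fails at once if the mug, the sugar jar or the tea tin is moved by more than 30 mm (distance of any of mug, sugar_jar, tea_tin from where it was at the start of the episode above 0.03 m).
It also fails if it takes over 72 s, if anything falls off the work surface, if the arm or the gripper's body presses on something with over 40 N, if the wrist force passes 120 N, or if a joint passes its speed limit or range.

### The arm

A 7-joint arm with a two-finger parallel gripper is mounted at the origin on a cart in front of the work surface, level with it; the furniture and walls round the work are solid. World frame = base frame: x ahead of the robot, y to its left, z up, the work surface at z = 0. Lengths are in m, angles in rad, forces in N, time in s.
With the tool pointing down it reaches from about 0.425 to 1.025 m from the base axis. Payload 9.4 kg.
Tool frame: the origin (TCP) lies midway between the tips of the shut fingers; the grasp point (between the pads) lies 19 mm behind it; z points along the fingers, y is the line along which they close (so a half turn about z gives the same grasp; the last joint's range is limited). The gripper opens to 93 mm and grips with 3 to 60 N. Pads are 15 mm wide; open, the fingers measure 128 mm over their backs; the gripper's body (75 mm by 188 mm) begins 65 mm behind the grasp point.
Start: joints at [1.213, 0.599, -0.003, 1.599, 0.002, 0.943, -0.08], TCP at [0.201, -0.697, 0.219] pointing down, gripper open.
Joint ranges: [-2.57, 2.57], [-0.35, 1.97], [-1.29, 1.29], [0.11, 2.56], [-1.05, 4.19], [0.11, 1.86], [-2.63, 2.63]. Speed limits (rad/s): [2.22, 2.22, 3.01, 3.01, 3.14, 3.14, 3.14].

### API

Orientations are given as a unit quaternion [x, y, z, w].
In Python, from cell import arm gives the robot as it stands.
- The arm moves only by the shell command python3 drive.py [OPENING], which reads ROWS from standard input. ROWS is one flat JSON list of numbers that holds 1 to 5 rows one after another, with no inner brackets; each row has 4 numbers: dx, dy, dz in m, then a turn about the tool's z in rad; each row is the pose to reach, as a shift and turn from the pose commanded when the command began, along the tool's axes at that moment; what a row does not reach only later rows make up. A row lasts 1/12 s, in which the tool goes at most 0.0417 m and 0.125 rad, less where a joint would pass 70% of its speed; a pose out of reach is approached as far as the arm can. OPENING is the opening from 0.0 (shut) to 1.0 (fully open), set as the command begins (- or left out keeps the last). The fingers move at their own pace and stop on an object; the grip force is fixed at half the most. Time passes only in rows, so rows that do not move let the fingers close. It prints the time, the measured TCP pose, the force, the opening and the grip force at its end. Input that does not fit is refused with a message, and nothing moves.
- arm.state(): the state, without advancing time (a new reading comes with each control period).
- arm.read_camera(name): name is "scene" or "top" or "wrist"; returns the picture (480x640x3 uint8, blue, green, red); there is no depth.
- arm.camera_model(name): a dict with "intrinsics" (3x3 intrinsics, pixels), "eye" and "attitude" of the camera in the world; the wrist camera has in their place "tool_from_camera" (4x4, takes a point from camera to tool coordinates, whose origin is the TCP and whose axes are the flange's). Camera axes: x right, y down, z forward; pixel columns grow to the right and rows downward; lengths in m; the calibration is good to about 2 mm. A picture is of the moment at which its call begins: read the wrist's pose just before it. camera_model takes no time and is no camera call.
- arm.hand_in(): hands the job in; it is judged then, once.
The state is a dict: "time_s": time; "qpos": joint angles; "qd": joint speeds; "effort": joint torques, N m; "position": TCP position; "ee_rot": TCP orientation; "ft_force": force on the tool from outside, world axes, zero at the start; "ft_torque": the same for the moment, N m; "opening": opening from 0.0 (shut) to 1.0 (fully open); "grasp_force": force on a finger pad.
Only numpy, scipy, OpenCV 4.12 (cv2) and the standard library are available. Lean on these libraries where they do the work, as an engineer would, in place of code of your own. Each camera call takes 0.05 s, during which the arm holds its last target. There are 200 camera calls.

## Working session

There is one attempt and no reset: what is moved stays moved. The work goes in short steps, Python scripts to look and compute and a shell command to move; the robot and the scene stay as the last step left them, time stands still between calls to the robot, and variables do not carry over. Pictures are saved under pics/ and viewed, at most 10 in all, crops included, and the job is handed in when it is done.

```bash
ls; mkdir -p pics; python3 - <<'E'
from cell import arm
import cv2
s=arm.state();print(s)
for n in ("scene","top","wrist"):
    print(n,arm.camera_model(n))
    cv2.imwrite(f"pics/{n}0.png",arm.read_camera(n))
E
```

```text
cell.py
drive.py
pics
{'time_s': 0.0, 'qpos': array([ 1.21326127,  0.60015177, -0.00252865,  1.60007041,  0.00178999,
        0.94290521, -0.07980932]), 'qd': array([-6.65212769e-04,  1.53875925e-04, -7.76572051e-04, -5.71199447e-05,
        7.23357407e-04, -2.01988396e-03, -4.05318953e-04]), 'effort': array([ 1.24963699e-04, -7.65100336e+01,  1.49773087e+00, -2.52362716e+01,
       -5.23296255e-02,  1.67499448e-02,  1.39305785e-04]), 'position': array([ 0.20079061, -0.69616232,  0.21776216]), 'ee_rot': array([ 9.90155174e-01,  1.39971937e-01, -1.76606652e-04, -7.45683749e-04]), 'ft_force': array([-1.0784551 ,  0.35139373, -0.23091279]), 'ft_torque': array([-0.00528704,  0.03962796, -0.00693787]), 'grasp_force': 0.0, 'opening': 0.9998386056886895}
scene {'intrinsics': array([[585.34457082,   0.        , 317.09516066],
       [  0.        , 585.34457082, 231.39330404],
       [  0.        ,   0.        ,   1.        ]]), 'eye': array([0.36991236, 0.67474948, 1.4102974 ]), 'attitude': array([-0.10985788,  0.96055451, -0.25318
[... 159 characters left out ...]
  ,   0.        ,   1.        ]]), 'eye': array([ 0.46615534, -0.00384159,  1.36608981]), 'attitude': array([-0.70609371,  0.70676522, -0.03812501,  0.02147266])}
wrist {'intrinsics': array([[413.21686149,   0.        , 319.82246142],
       [  0.        , 413.21686149, 234.07703678],
       [  0.        ,   0.        ,   1.        ]]), 'tool_from_camera': array([[-9.85846617e-04, -9.65049064e-01, -2.62067421e-01,
         7.19411779e-02],
       [ 9.99999399e-01, -1.07695065e-03,  2.04009317e-04,
         1.17773497e-03],
       [-4.79112681e-04, -2.62067062e-01,  9.65049546e-01,
        -1.67084768e-01],
       [ 0.00000000e+00,  0.00000000e+00,  0.00000000e+00,
         1.00000000e+00]])}
```
View pics/scene0.png

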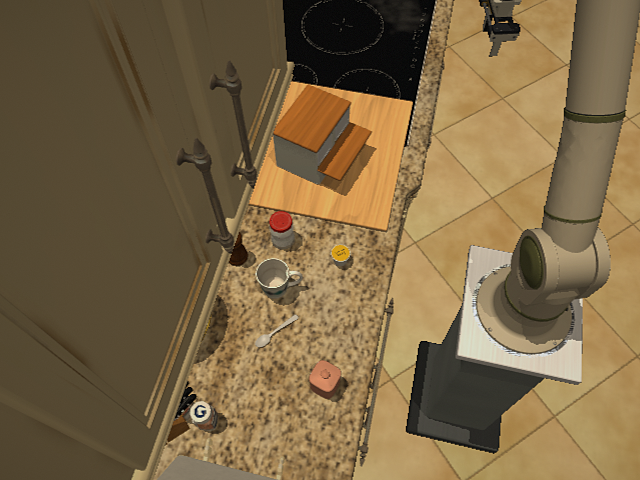

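View pics/top0.png

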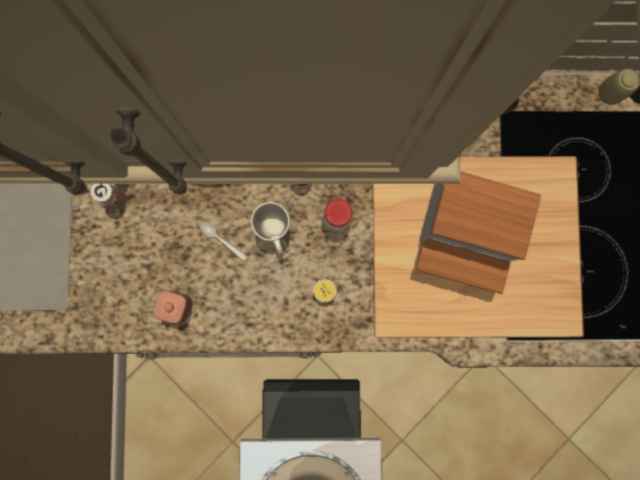

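The scene view shows the pod (yellow foil) at (341,254), with the jar at (281,228) and the mug at (273,277). The bin's wooden top is around (313,118) and its ledge around (346,152). In the top view the pod is at (324,291), the bin top's corners are at about (445,170), (540,195), (522,258) and (435,232), and the ledge is below it. Next I'll measure.

```bash
cat > h.py <<'E'
import numpy as np, cv2
from scipy.spatial.transform import Rotation as R
from cell import arm
def cam(n,s=None):
    m=arm.camera_model(n)
    if n!="wrist": return m["intrinsics"],R.from_quat(m["attitude"]).as_matrix(),np.array(m["eye"])
    T=m["tool_from_camera"]; Rt=R.from_quat(s["ee_rot"]).as_matrix()
    return m["intrinsics"],Rt@T[:3,:3],Rt@T[:3,3]+s["position"]
def ray(c,p):
    K,A,e=c; d=A@np.linalg.solve(K,[p[0],p[1],1.]); return e,d/np.linalg.norm(d)
def plane(c,p,z):
    e,d=ray(c,p); return e+d*(z-e[2])/d[2]
def tri(c1,p1,c2,p2):
    (a,u),(b,v)=ray(c1,p1),ray(c2,p2)
    t=np.linalg.lstsq(np.stack([u,-v],1),b-a,rcond=None)[0]
    P,Q=a+t[0]*u,b+t[1]*v; return (P+Q)/2,np.linalg.norm(P-Q)
def proj(c,P):
    K,A,e=c; q=K@(A.T@(np.array(P)-e)); return q[:2]/q[2]
def blob(m,near=None):
    cs=cv2.findContours(m.astype(np.uint8),cv2.RETR_EXTERNAL,cv2.CHAIN_APPROX_NONE)[0]
    return sorted(cs,key=cv2.contourArea,reverse=True)
E
python3 - <<'E'
from h import *
S,T=cam("scene"),cam("top"); im={n:cv2.imread(f"pics/{n}0.png") for n in("scene","top")}
cc={}
for n in im:
    hsv=cv2.cvtColor(im[n],cv2.COLOR_BGR2HSV)
    for p in [(316,110),(346,152),(385,200)] if n=="scene" else [(490,215),(465,265),(400,300)]: print(n,p,hsv[p[1],p[0]])
    m=cv2.inRange(hsv,(20,150,120),(32,255,255))
    x0,y0=(341,254) if n=="scene" else (324,291)
    w=np.zeros_like(m);w[y0-25:y0+25,x0-25:x0+25]=255
    c=blob(cv2.morphologyEx(m&w,cv2.MORPH_CLOSE,np.ones((7,7))))[0]; cc[n]=cv2.fitEllipse(c); print(n,cc[n])
print("lid",tri(S,cc["scene"][0],T,cc["top"][0]))
a=cv2.resize(im["scene"][70:210,240:420],None,fx=3,fy=3,interpolation=cv2.INTER_CUBIC)
b=cv2.resize(im["top"][160:310,405:555],None,fx=2.8,fy=2.8,interpolation=cv2.INTER_CUBIC)
o=np.zeros((max(a.shape[0],b.shape[0]),a.shape[1],3),np.uint8)
o=np.zeros((430,780,3),np.uint8)
a=cv2.resize(a,(360,280));b=cv2.resize(b,(420,420));o[:280,:360]=a;o[:420,360:]=b
cv2.imwrite("pics/bin.png",o)
E
```

```text
scene (316, 110) [ 14 200 153]
scene (346, 152) [ 14 201 160]
scene (385, 200) [ 17 153 222]
scene ((340.15655517578125, 252.51104736328125), (15.119696617126465, 16.462589263916016), 101.30230712890625)
top (490, 215) [ 13 160 156]
top (465, 265) [ 12 159 165]
top (400, 300) [ 16 124 214]
top ((331.0, 291.58203125), (2.2461557388305664, 5.882837772369385), 5.147359848022461)
lid (array([ 0.48654252, -0.0450401 ,  0.01390605]), np.float64(0.005100843336384149))
```

View pics/bin.png

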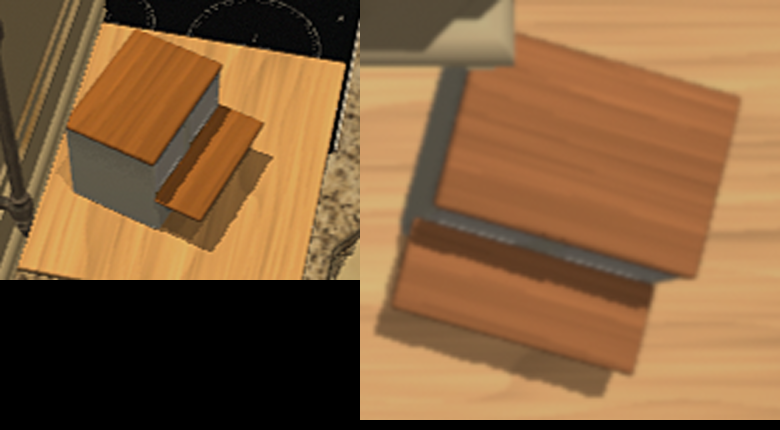

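The crop shows the bin clearly. In scene pixels the top's corners are about (274,134), (316,152), (351,103) and (308,84), and the ledge's front corners are (340,180) and (372,131). In the top view, the ledge's front corners are (416,269) and (502,294). I'll refine these with masks and triangulate.

```bash
python3 - <<'E'
from h import *
S,T=cam("scene"),cam("top"); im={n:cv2.imread(f"pics/{n}0.png") for n in("scene","top")}
h={n:cv2.cvtColor(im[n],cv2.COLOR_BGR2HSV) for n in im}
# pod lid
e={}
for n,(x0,y0),lo in (("scene",(341,254),150),("top",(324,291),110)):
    m=cv2.inRange(h[n],(20,lo,110),(34,255,255)); w=np.zeros_like(m); w[y0-16:y0+16,x0-16:x0+16]=255
    c=blob(cv2.morphologyEx(m&w,cv2.MORPH_CLOSE,np.ones((5,5))))[0]; e[n]=cv2.fitEllipse(cv2.convexHull(c)); print(n,e[n])
print("lid",tri(S,e["scene"][0],T,e["top"][0]))
# bin corners: snap guesses to mask polygon corners
G={"top_fl":((316.5,152.5),(432.1,233.9)),"top_fr":((351,103),(525.4,259.3)),"top_br":((308.5,84.5),(541,194.6)),
"led_fl":((340.5,180),(416.4,268.9)),"led_fr":((372,131.5),(502.5,293.6))}
for k,g in G.items():
    q=[]
    for n,p in zip(("scene","top"),g):
        gray=cv2.cvtColor(im[n],cv2.COLOR_BGR2GRAY)
        q.append(cv2.cornerSubPix(gray,np.float32([[p]]),(4,4),(-1,-1),(3,30,.01))[0,0])
    P,d=tri(S,q[0],T,q[1]); P0,d0=tri(S,g[0],T,g[1]); print(k,np.round(P,4),round(d,4),"eye",np.round(P0,4),round(d0,4))
E
```

```text
scene ((340.1356201171875, 252.4687042236328), (15.569672584533691, 17.17511558532715), 100.2683334350586)
top ((324.2296447753906, 290.3702697753906), (21.045854568481445, 21.412006378173828), 38.590335845947266)
lid (array([ 0.48646839, -0.02938981,  0.04382312]), np.float64(0.00025346530997019))
top_fl [ 0.6031 -0.2496  0.1597] 0.0006 eye [ 0.6006 -0.2496  0.1586] 0.0006
top_fr [ 0.5463 -0.4376  0.164 ] 0.0016 eye [ 0.5475 -0.4437  0.1538] 0.0014
top_br [ 0.6806 -0.4731  0.1709] 0.0036 eye [ 0.68   -0.4773  0.1627] 0.004
led_fl [ 0.5343 -0.2242  0.0876] 0.0103 eye [ 0.5308 -0.23    0.0806] 0.0027
led_fr [ 0.4765 -0.4153  0.0823] 0.0011 eye [ 0.4773 -0.4187  0.0775] 0.0017
```

Pod: lid centre at (0.486, -0.029, 0.044), which matches its 44 mm height. Bin: yaw ≈ -0.294, width about 0.198 m, ledge top at z ≈ 0.085. Next I'll check the overhead cabinet edge and start moving towards the pod, turning to the bin's yaw (+0.575) on the way.

```bash
python3 - <<'E'
from h import *
S,T=cam("scene"),cam("top")
print("cab end",tri(S,(292,64),T,(459,172)),tri(S,(292,64),T,(459,180)))
print("handle", tri(S,(245,180),T,(178,185)), tri(S,(222,240),T,(178,185)),tri(S,(222,240),T,(75,185)))
E
echo '[0.026, -0.032, 0, 0.115, 0.052, -0.064, 0, 0.23, 0.078, -0.097, 0, 0.345, 0.104, -0.129, 0, 0.46, 0.13, -0.161, 0, 0.575]' | python3 drive.py
```

```text
cab end (array([ 0.65160119, -0.22480598,  0.49059496]), np.float64(0.011418998176276706)) (array([ 0.64536298, -0.22409606,  0.4908917 ]), np.float64(0.0004983494673245464))
handle (array([0.61527879, 0.16872385, 0.61552141]), np.float64(0.0062389999494184304)) (array([0.65641388, 0.20705755, 0.45849986]), np.float64(0.027365102775613184)) (array([0.61219723, 0.29267748, 0.63165532]), np.float64(0.007023661126993981))
time_s: 0.57
position: [0.2814, -0.5039, 0.2183]
ee_rot: [0.989, -0.15, -0.0, -0.0]
ft_force: [1.5, 0.2, 0.2]
opening: 1.004
grasp_force: 0.0
```

```bash
echo '[0.005, -0.04, 0, 0, 0.01, -0.08, 0, 0, 0.015, -0.12, 0, 0, 0.02, -0.16, 0, 0, 0.025, -0.2, 0, 0]' | python3 drive.py; echo '[0.005, -0.04, 0, 0, 0.01, -0.08, 0, 0, 0.015, -0.12, 0, 0, 0.02, -0.16, 0, 0, 0.025, -0.2, 0, 0]' | python3 drive.py;echo '[0.002, -0.04, 0.02, 0, 0.004, -0.08, 0.04, 0, 0.005, -0.114, 0.06, 0, 0.005, -0.114, 0.08, 0, 0.005, -0.114, 0.08, 0]' | python3 drive.py; python3 - <<'E'
from h import *
s=arm.state(); im=arm.read_camera("wrist"); cv2.imwrite("pics/w1.png",im); np.save("w1.npy",np.r_[s["position"],s["ee_rot"]])
print(s["position"],s["ee_rot"],proj(cam("wrist",s),[.4865,-.0294,.044]))
E
```

```text
time_s: 0.98
position: [0.3634, -0.3198, 0.2186]
ee_rot: [0.989, -0.147, 0.0, -0.0]
ft_force: [0.8, -0.1, 0.0]
opening: 1.0
grasp_force: 0.0
time_s: 1.4
position: [0.4454, -0.1357, 0.2187]
ee_rot: [0.989, -0.147, 0.0, 0.0]
ft_force: [0.6, 0.1, 0.2]
opening: 0.998
grasp_force: 0.0
time_s: 1.82
position: [0.4819, -0.0271, 0.1356]
ee_rot: [0.99, -0.144, -0.002, 0.0]
ft_force: [-0.2, 0.1, -0.2]
opening: 1.0
grasp_force: 0.0
[ 0.48189839 -0.02709936  0.1355898 ] [ 9.89577575e-01 -1.43981604e-01 -2.34679044e-03  1.14118924e-04] [318.95137841 229.63349668]
```

View pics/w1.png

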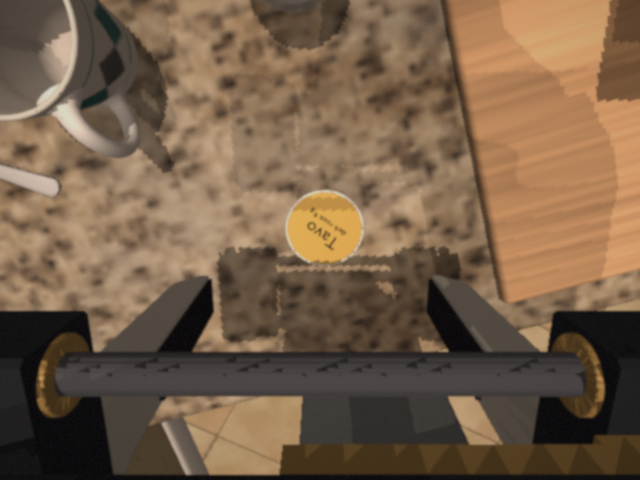

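The wrist view shows the pod's lid at (325,227), within 6 px of the prediction (319,230). The fingers straddle it, and the jar, mug and board are all clear. I'll refine the position.

```bash
python3 - <<'E'
from h import *
v=np.load("w1.npy"); s=dict(position=v[:3],ee_rot=v[3:]); C=cam("wrist",s)
h=cv2.cvtColor(cv2.imread("pics/w1.png"),cv2.COLOR_BGR2HSV)
m=cv2.inRange(h,(17,120,110),(34,255,255)); w=np.zeros_like(m); w[170:285,270:385]=255
c=blob(cv2.morphologyEx(m&w,cv2.MORPH_CLOSE,np.ones((9,9))))[0]; e=cv2.fitEllipse(cv2.convexHull(c)); print(e)
P=plane(C,e[0],.044); print(P, "dia",plane(C,(e[0][0]-e[1][0]/2,e[0][1]),.044)-plane(C,(e[0][0]+e[1][0]/2,e[0][1]),.044))
print(tri(C,e[0],cam("top"),(324.23,290.37)),tri(C,e[0],cam("scene"),(340.13,252.47)))
d=P-s["position"]; print("tool delta",R.from_quat(s["ee_rot"]).inv().apply(d))
E
```

```text
((324.2382507324219, 227.958251953125), (70.57413482666016, 72.682373046875), 89.80474853515625)
[ 0.48659493 -0.03299287  0.044     ] dia [0.01304885 0.04368176 0.        ]
(array([ 0.4859214 , -0.03109976,  0.03937674]), np.float64(0.003356842797934352)) (array([ 0.48622713, -0.0322499 ,  0.03928461]), np.float64(0.001844961663679127))
tool delta [0.00660359 0.00422825 0.09156416]
```

```bash
echo '[0.006, 0.003, 0.03, 0, 0.006, 0.003, 0.06, 0, 0.006, 0.003, 0.09, 0, 0.006, 0.003, 0.115, 0, 0.006, 0.003, 0.125, 0]' | python3 drive.py; echo '[0, 0, 0, 0, 0, 0, 0, 0, 0, 0, 0, 0, 0, 0, 0, 0, 0, 0, 0, 0]' | python3 drive.py 0.3; echo '[0, 0, 0, 0, 0, 0, 0, 0, 0, 0, 0, 0, 0, 0, 0, 0, 0, 0, 0, 0]' | python3 drive.py
```

```text
time_s: 2.28
position: [0.487, -0.0364, 0.0123]
ee_rot: [0.989, -0.148, -0.001, 0.001]
ft_force: [0.3, -0.2, -0.3]
opening: 1.003
grasp_force: 0.0
time_s: 2.7
position: [0.4884, -0.0347, 0.0149]
ee_rot: [0.989, -0.147, 0.001, -0.0]
ft_force: [-0.2, -0.0, 0.2]
opening: 0.695
grasp_force: 0.0
time_s: 3.12
position: [0.4882, -0.0343, 0.014]
ee_rot: [0.989, -0.146, 0.0, -0.0]
ft_force: [-0.2, 1.4, 7.1]
opening: 0.514
grasp_force: 30.0
```

Pod gripped (30 N, opening ≈ 48 mm). I'll lift it and carry it to just in front of the left slot.

```bash
echo '[0, 0, -0.03, 0, 0, 0, -0.06, 0, 0, 0, -0.09, 0, 0, 0, -0.125, 0, 0, 0, -0.155, 0]' | python3 drive.py; echo '[0.014, 0.037, 0, 0, 0.028, 0.074, 0, 0, 0.042, 0.112, 0, 0, 0.056, 0.149, 0, 0, 0.07, 0.186, 0, 0]' | python3 drive.py; echo '[0.012, 0.037, 0, 0, 0.012, 0.037, 0, 0, 0.012, 0.037, 0, 0]' | python3 drive.py; python3 - <<'E'
from h import *
s=arm.state(); im=arm.read_camera("wrist"); cv2.imwrite("pics/w2.png",im); np.save("w2.npy",np.r_[s["position"],s["ee_rot"]])
t=arm.read_camera("top"); cv2.imwrite("pics/top2.png",t)
print(s["position"],s["ee_rot"])
E
```

```text
time_s: 3.53
position: [0.4873, -0.0346, 0.1704]
ee_rot: [0.989, -0.147, -0.0, 0.0]
ft_force: [0.7, 0.1, -0.5]
opening: 0.51
grasp_force: 30.0
time_s: 3.95
position: [0.5003, -0.2346, 0.1687]
ee_rot: [0.989, -0.146, -0.0, -0.0]
ft_force: [1.1, -0.5, -1.0]
opening: 0.516
grasp_force: 30.0
time_s: 4.2
position: [0.5005, -0.2743, 0.1682]
ee_rot: [0.989, -0.149, -0.0, 0.0]
ft_force: [-0.6, 0.9, -0.1]
opening: 0.514
grasp_force: 30.0
[ 0.50053537 -0.27429974  0.16818558] [ 9.88849061e-01 -1.48920405e-01 -3.83667673e-04  3.16482211e-04]
```

View pics/w2.png

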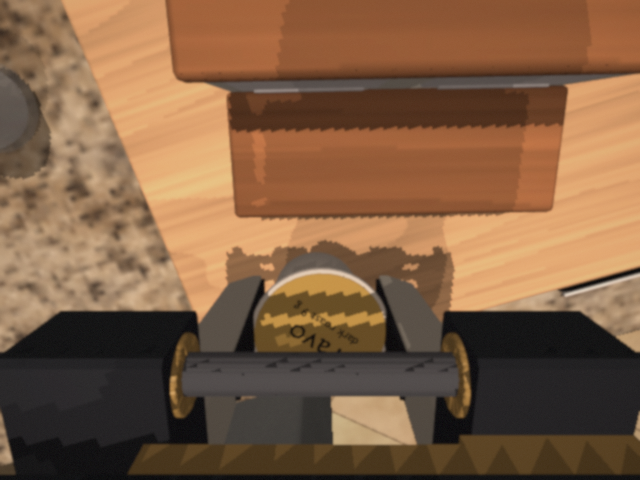

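The wrist view shows the ledge's front corners at about (237,216) and (553,211), its inner edge at rows 88–95, and the bin top's front-left corner at about (177,80). The pod is held squarely at (320,310). I'll fit the edges for the ledge pose and height.

```bash
python3 - <<'E'
from h import *
v=np.load("w2.npy"); s=dict(position=v[:3],ee_rot=v[3:]); C=cam("wrist",s); S,T=cam("scene"),cam("top")
im=cv2.imread("pics/w2.png"); h=cv2.cvtColor(im,cv2.COLOR_BGR2HSV)
print([h[r,400].tolist() for r in (205,212,216,222)], [h[170,c].tolist() for c in (225,232,240,540,562,570)])
# edges of ledge by fitting lines to mask boundary
m=cv2.inRange(h,(5,140,60),(14,255,205)); m=cv2.morphologyEx(m,cv2.MORPH_OPEN,np.ones((5,5)))
w=np.zeros_like(m); w[84:235,200:600]=255; c=blob(m&w)[0]; hull=cv2.approxPolyDP(cv2.convexHull(c),6,True)[:,0]; print(hull.tolist())
# front-line fit
pts=c[:,0]; 
def line(sel): 
    q=pts[sel]; return cv2.fitLine(q.astype(np.float32),cv2.DIST_HUBER,0,.01,.01).ravel()
f=line((pts[:,0]>260)&(pts[:,0]<530)&(pts[:,1]>190)); l=line((pts[:,0]<300)&(pts[:,1]>100)&(pts[:,1]<200)); r=line((pts[:,0]>500)&(pts[:,1]>100)&(pts[:,1]<195))
def X(a,b):
    t=np.linalg.solve(np.array([[a[0],-b[0]],[a[1],-b[1]]]),b[2:]-a[2:]); return a[2:]+t[0]*a[:2]
fl,fr=X(f,l),X(f,r); print(fl,fr)
for z in (.080,.084,.087,.09):
    A,B=plane(C,fl,z),plane(C,fr,z); d=A-B; yaw=np.arctan2(-d[0],d[1]); M=(A+B)/2; O=M+.074*np.array([np.cos(yaw),np.sin(yaw),0]); print(z,A[:2],B[:2],"w",np.linalg.norm(d),"yaw",yaw,"O",O[:2])
for n,q,p in (("fl",fl,((340.5,180),(416.4,268.9))),("fr",fr,((372,131.5),(502.5,293.6)))): print(n,tri(C,q,S,p[0]),tri(C,q,T,p[1]))
print("top fl z",[ (z,plane(C,(177,80),z)[:2]) for z in(.165,.17)])
E
```

```text
[[11, 162, 140], [11, 162, 120], [14, 130, 145], [13, 128, 219]] [[16, 117, 232], [13, 139, 156], [12, 160, 148], [11, 162, 167], [15, 122, 228], [14, 124, 227]]
[[566, 88], [549, 210], [235, 212], [228, 94]]
[235.94899 217.00305] [551.4352 210.5449]
0.08 [ 0.52973397 -0.22927043] [ 0.47482847 -0.42075955] w 0.19920515772967826 yaw -0.27923761909874567 O [ 0.5734149  -0.34541108]
0.084 [ 0.53036103 -0.2303304 ] [ 0.47631605 -0.41881838] w 0.19608309511665337 yaw -0.27923761909874556 O [ 0.57447221 -0.34497048]
0.087 [ 0.53083133 -0.23112538] [ 0.47743173 -0.41736251] w 0.19374154815688477 yaw -0.2792376190987456 O [ 0.5752652  -0.34464004]
0.09 [ 0.53130163 -0.23192035] [ 0.47854741 -0.41590664] w 0.1914000011971162 yaw -0.27923761909874567 O [ 0.57605819 -0.34430959]
fl (array([ 0.52966161, -0.22966369,  0.08121743]), np.float64(0.0005433542114504086)) (array([ 0.53115898, -0.22976758,  0.08342323]), np.float64(0.0019559361144176903))
fr (array([ 0.47556068, -0.41976599,  0.07868286]), np.float64(0.0034800626956629946)) (array([ 0.47831913, -0.41523842,  0.08989859]), np.float64(0.0014072008262715804))
top fl z [(0.165, array([ 0.60092632, -0.24882198])), (0.17, array([ 0.60001039, -0.25023426]))]
```

Bin origin ≈ (0.575, -0.3445), yaw ≈ -0.284. The pod is at bin (x -91, y +46.5) mm, lined up with the left slot. I'll move it over the ledge, lower it, and feel the left flap with the pod still held.

```bash
cat >> h.py <<'E'
def b(p,yaw=-.284,O=(.575,-.3445)):
    d=np.array(p[:2])-O; c,s_=np.cos(yaw),np.sin(yaw); return np.array([c*d[0]+s_*d[1],-s_*d[0]+c*d[1],p[2]-.012])
def show():
    s=arm.state(); x=R.from_quat(s["ee_rot"]).as_matrix()[:,0]
    print("bin mm",np.round(b(s["position"])*1e3,1),"tool yaw",round(np.arctan2(x[1],x[0]),3),"F bin x",round(float(np.dot([np.cos(.284),-np.sin(.284),0],s["ft_force"])),2),np.round(s["ft_force"],1))
E
echo '[0.02, 0, 0, -0.013, 0.04, 0, 0, -0.013, 0.04, 0, 0.02, -0.013, 0.04, 0, 0.04, -0.013, 0.04, 0, 0.058, -0.013]' | python3 drive.py; echo '[0, 0, 0, 0, 0, 0, 0.002, 0, 0, 0, 0.004, 0, 0, 0, 0.004, 0]' | python3 drive.py; python3 -c "
from h import *
show()"
```

```text
time_s: 4.72
position: [0.5404, -0.2809, 0.1098]
ee_rot: [0.99, -0.139, -0.0, -0.0]
ft_force: [-0.7, 0.3, -0.7]
opening: 0.515
grasp_force: 30.0
time_s: 5.05
position: [0.5404, -0.2829, 0.1074]
ee_rot: [0.99, -0.14, 0.001, 0.0]
ft_force: [0.1, -0.2, 0.1]
opening: 0.514
grasp_force: 30.0
bin mm [-50.5  49.4  95.4] tool yaw -0.28 F bin x 0.14 [ 0.1 -0.2  0.1]
```

```bash
echo '[0.008, 0.003, 0.002, 0, 0.016, 0.003, 0.003, 0, 0.02, 0.003, 0.003, 0, 0.023, 0.003, 0.003, 0, 0.023, 0.003, 0.003, 0]' | python3 drive.py; python3 -c "
from h import *
show()"
echo '[0.002, 0, 0, 0, 0.003, 0, 0, 0, 0.004, 0, 0, 0, 0.004, 0, 0, 0, 0.004, 0, 0, 0]' | python3 drive.py; python3 -c "
from h import *
show()"
```

```text
time_s: 5.47
position: [0.5621, -0.2928, 0.1037]
ee_rot: [0.99, -0.14, 0.0, 0.0]
ft_force: [0.5, -0.5, -1.1]
opening: 0.511
grasp_force: 30.0
bin mm [-26.9  46.   91.7] tool yaw -0.281 F bin x 0.64 [ 0.5 -0.5 -1.1]
time_s: 5.88
position: [0.5649, -0.2937, 0.1036]
ee_rot: [0.99, -0.14, -0.0, 0.0]
ft_force: [-1.0, 0.0, -0.6]
opening: 0.516
grasp_force: 30.0
bin mm [-24.   45.9  91.6] tool yaw -0.281 F bin x -0.98 [-1.   0.  -0.6]
```

```bash
for i in 1; do echo '[0.001, 0, 0, 0, 0.002, 0, 0, 0, 0.003, 0, 0, 0, 0.003, 0, 0, 0, 0.003, 0, 0, 0]' | python3 drive.py; done; python3 -c "
from h import *
show()"; echo '[0.001, 0, 0, 0, 0.002, 0, 0, 0, 0.002, 0, 0, 0, 0.002, 0, 0, 0]' | python3 drive.py; python3 -c "
from h import *
show()"
```

```text
time_s: 6.3
position: [0.5679, -0.2945, 0.1036]
ee_rot: [0.99, -0.14, -0.0, 0.0]
ft_force: [0.1, -0.3, 0.2]
opening: 0.513
grasp_force: 30.0
bin mm [-20.9  45.9  91.6] tool yaw -0.281 F bin x 0.18 [ 0.1 -0.3  0.2]
time_s: 6.63
position: [0.5698, -0.2951, 0.1036]
ee_rot: [0.99, -0.14, -0.0, 0.0]
ft_force: [0.0, -1.2, -0.4]
opening: 0.511
grasp_force: 30.0
bin mm [-18.9  46.   91.6] tool yaw -0.281 F bin x 0.38 [ 0.  -1.2 -0.4]
```

```bash
echo '[0.001, 0, 0, 0, 0.002, 0, 0, 0, 0.002, 0, 0, 0, 0.002, 0, 0, 0]' | python3 drive.py; python3 -c "
from h import *
show()"; echo '[0.001, 0, 0, 0, 0.002, 0, 0, 0, 0.002, 0, 0, 0, 0.002, 0, 0, 0]' | python3 drive.py; python3 -c "
from h import *
show()"
```

```text
time_s: 6.97
position: [0.5717, -0.2956, 0.1036]
ee_rot: [0.99, -0.14, 0.0, 0.0]
ft_force: [-1.1, -0.1, -0.2]
opening: 0.511
grasp_force: 30.0
bin mm [-16.8  46.   91.6] tool yaw -0.281 F bin x -1.04 [-1.1 -0.1 -0.2]
time_s: 7.3
position: [0.5736, -0.2963, 0.1036]
ee_rot: [0.99, -0.14, -0.0, 0.0]
ft_force: [0.3, 0.1, -0.6]
opening: 0.515
grasp_force: 30.0
bin mm [-14.8  45.9  91.6] tool yaw -0.281 F bin x 0.27 [ 0.3  0.1 -0.6]
```

```bash
echo '[0.001, 0, 0, 0, 0.002, 0, 0, 0, 0.002, 0, 0, 0, 0.002, 0, 0, 0]' | python3 drive.py; python3 -c "
from h import *
show()"; echo '[0.001, 0, 0, 0, 0.002, 0, 0, 0, 0.002, 0, 0, 0, 0.002, 0, 0, 0]' | python3 drive.py; python3 - <<'E'
from h import *
show()
s=arm.state(); im=arm.read_camera("wrist"); cv2.imwrite("pics/w3.png",im); np.save("w3.npy",np.r_[s["position"],s["ee_rot"]])
t=arm.read_camera("top")[215:305,400:520]; sc=arm.read_camera("scene")[90:190,290:410]
o=np.hstack([cv2.resize(im,(480,360)),cv2.resize(t,(320,240))[:,:320] if 0 else np.vstack([cv2.resize(t,(240,180)),cv2.resize(sc,(240,180))])]); cv2.imwrite("pics/w3c.png",o)
E
```

```text
time_s: 7.63
position: [0.5756, -0.2968, 0.1036]
ee_rot: [0.99, -0.14, -0.0, 0.0]
ft_force: [0.2, 0.2, -0.4]
opening: 0.512
grasp_force: 30.0
bin mm [-12.8  46.   91.6] tool yaw -0.281 F bin x 0.12 [ 0.2  0.2 -0.4]
time_s: 7.97
position: [0.5762, -0.2969, 0.1035]
ee_rot: [0.99, -0.14, -0.001, -0.0]
ft_force: [-4.6, 1.3, 2.7]
opening: 0.514
grasp_force: 32.2
bin mm [-12.2  46.   91.5] tool yaw -0.281 F bin x -4.75 [-4.6  1.3  2.7]
```

View pics/w3c.png

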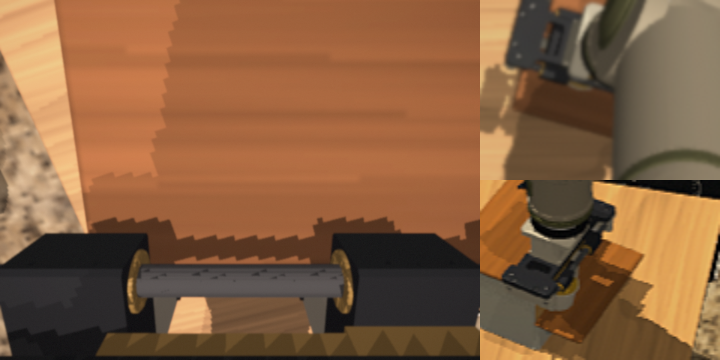

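The push met no resistance until -12 mm, where the load rose to 4.7 N. A blocked flap would have stopped the pod at about -19 to -20 mm, so this looks like the finger fronts meeting the rim. The left flap therefore seems free. The view shows nothing unusual: the gripper is over the ledge and its body clears the bin top. I'll back off, set the pod on the ledge, release it and check from above. The push from behind will test the flap again.

```bash
echo '[-0.01, 0, 0, 0, -0.02, 0, 0, 0, -0.029, 0, 0, 0, -0.029, 0, 0, 0]' | python3 drive.py; echo '[0, 0, 0.001, 0, 0, 0, 0.002, 0, 0, 0, 0.003, 0, 0, 0, 0.003, 0]' | python3 drive.py; python3 -c "
from h import *
show()"
```

```text
time_s: 8.45
position: [0.5471, -0.2888, 0.1036]
ee_rot: [0.99, -0.14, -0.001, -0.0]
ft_force: [-0.3, 0.1, -0.5]
opening: 0.511
grasp_force: 30.0
time_s: 8.78
position: [0.5505, -0.2895, 0.101]
ee_rot: [0.99, -0.14, 0.001, 0.0]
ft_force: [0.3, 0.6, 4.7]
opening: 0.514
grasp_force: 30.0
bin mm [-38.9  46.   89. ] tool yaw -0.281 F bin x 0.16 [0.3 0.6 4.7]
```

Contact at TCP z 0.101 puts the pod's foot at 0.087, exactly the ledge top. Release, rise, and back off.

```bash
echo '[0, 0, 0, 0, 0, 0, 0, 0, 0, 0, 0, 0, 0, 0, 0, 0, 0, 0, 0, 0]' | python3 drive.py 1.0; echo '[0, 0, -0.02, 0, 0, 0, -0.04, 0, 0, 0, -0.065, 0, -0.035, 0, -0.065, 0, -0.07, 0, -0.065, 0]' | python3 drive.py;  echo '[0, 0, 0, 0, 0, 0, 0, 0]' | python3 drive.py 0.0; python3 - <<'E'
from h import *
show()
s=arm.state(); im=arm.read_camera("wrist"); cv2.imwrite("pics/w4.png",im); np.save("w4.npy",np.r_[s["position"],s["ee_rot"]])
E
```

```text
time_s: 9.2
position: [0.5496, -0.2893, 0.1004]
ee_rot: [0.99, -0.14, -0.0, -0.0]
ft_force: [-0.2, 1.0, 0.0]
opening: 0.824
grasp_force: 0.0
time_s: 9.62
position: [0.4836, -0.2701, 0.1667]
ee_rot: [0.99, -0.14, 0.002, 0.001]
ft_force: [0.2, 0.2, -1.0]
opening: 0.999
grasp_force: 0.0
time_s: 9.78
position: [0.4808, -0.2696, 0.166]
ee_rot: [0.99, -0.141, -0.0, -0.0]
ft_force: [1.1, 0.9, 0.7]
opening: 0.904
grasp_force: 0.0
bin mm [-111.4   45.5  154. ] tool yaw -0.282 F bin x 0.78 [1.1 0.9 0.7]
```

View pics/w4.png

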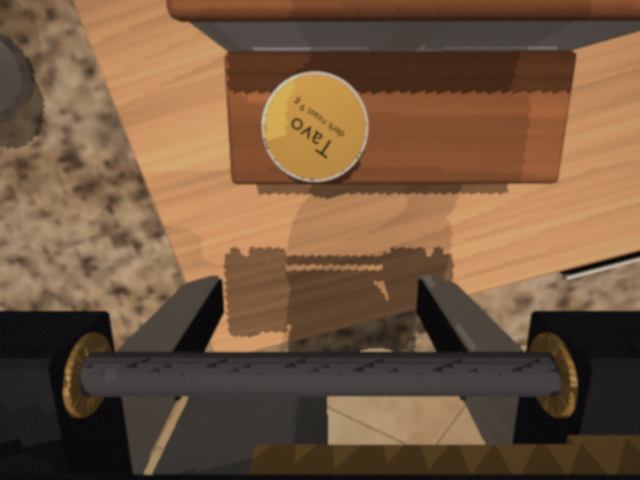

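The pod stands upright on the ledge at (315,127). The ledge runs from row 183 (front) to row 52 (inner), and the strip under the left flap runs from column 253 to about 390. I'll check the pod's position against the slot.

```bash
python3 - <<'E'
from h import *
v=np.load("w4.npy"); s=dict(position=v[:3],ee_rot=v[3:]); C=cam("wrist",s)
im=cv2.imread("pics/w4.png"); h=cv2.cvtColor(im,cv2.COLOR_BGR2HSV)
m=cv2.inRange(h,(17,120,110),(34,255,255)); w=np.zeros_like(m); w[60:195,250:380]=255
c=blob(cv2.morphologyEx(m&w,cv2.MORPH_OPEN,np.ones((5,5))))[0]; e=cv2.fitEllipse(cv2.convexHull(c)); print(e)
print("pod",b(plane(C,e[0],.131))*1e3)
for p in ((231,182),(558,182),(226,53),(575,52)): print("ledge",p,np.round(b(plane(C,p,.087))*1e3,1))
g=cv2.cvtColor(im,cv2.COLOR_BGR2GRAY); print(np.round(g[46:50,240:570:6].max(0)).tolist())
E
echo '[0, 0, 0, 0, 0, 0, 0, 0, 0, 0, 0, 0, 0, 0, 0, 0, 0, 0, 0, 0]' | python3 drive.py 0.0
```

```text
((314.4735107421875, 126.449462890625), (100.13992309570312, 103.3922348022461), 179.43980407714844)
pod [-40.76474799  46.72394126 119.        ]
ledge (231, 182) [-73.4  97.1  75. ]
ledge (558, 182) [-73.2 -98.   75. ]
ledge (226, 53) [-2.1 95.9 75. ]
ledge (575, 52) [ -1.4 -96.4  75. ]
[76, 75, 91, 115, 114, 113, 115, 114, 114, 114, 114, 113, 88, 88, 87, 87, 86, 86, 88, 88, 86, 78, 71, 70, 65, 66, 66, 66, 65, 66, 85, 77, 77, 76, 79, 82, 83, 82, 82, 81, 82, 83, 82, 82, 82, 83, 82, 82, 96, 105, 106, 104, 105, 79, 73]
time_s: 10.25
position: [0.4826, -0.2699, 0.1654]
ee_rot: [0.99, -0.14, -0.0, -0.0]
ft_force: [0.9, -0.0, -0.3]
opening: 0.51
grasp_force: 0.0
```

The ledge measures from -73 to -2 mm and ±97 mm, so the bin frame is good to about 2 mm and the left flap really is free. The pod is at (-41, 46.7). I'll shut the gripper, lower it behind the pod and approach.

```bash
echo '[0, 0, 0, 0, 0, 0, 0, 0, 0, 0, 0, 0, 0, 0, 0, 0, 0, 0, 0, 0]' | python3 drive.py 0.0; echo '[0, -0.001, 0.02, 0, 0, -0.001, 0.04, 0, 0, -0.001, 0.06, 0, 0, -0.001, 0.068, 0, 0, -0.001, 0.068, 0]' | python3 drive.py;  echo '[0.01, 0, 0, 0, 0.02, 0, 0, 0, 0.026, 0, 0, 0, 0.026, 0, 0, 0]' | python3 drive.py; python3 - <<'E'
from h import *
show()
E
```

```text
time_s: 10.67
position: [0.4823, -0.2698, 0.1656]
ee_rot: [0.99, -0.14, 0.0, 0.0]
ft_force: [-0.4, -0.7, -0.2]
opening: 0.149
grasp_force: 0.0
time_s: 11.08
position: [0.4817, -0.2684, 0.096]
ee_rot: [0.99, -0.14, -0.002, -0.0]
ft_force: [-0.9, 0.3, 0.8]
opening: 0.006
grasp_force: 0.0
time_s: 11.42
position: [0.5103, -0.2768, 0.0986]
ee_rot: [0.99, -0.14, 0.002, 0.0]
ft_force: [1.0, 0.4, 0.7]
opening: 0.004
grasp_force: 0.0
bin mm [-81.1  46.9  86.6] tool yaw -0.281 F bin x 0.79 [1.  0.4 0.7]
```

```bash
echo '[0.012, 0, 0, 0, 0.028, 0, 0, 0, 0.046, 0, 0, 0, 0.064, 0, 0, 0, 0.064, 0, 0, 0]' | python3 drive.py;  python3 - <<'E'
from h import *
show()
im=arm.read_camera("wrist"); s=arm.read_camera("scene")[70:190,270:430]; cv2.imwrite("pics/w5.png",np.hstack([cv2.resize(im,(400,300)),cv2.resize(s,(400,300),interpolation=cv2.INTER_CUBIC)]))
E
```

```text
time_s: 11.83
position: [0.5726, -0.2944, 0.0982]
ee_rot: [0.99, -0.14, 0.002, 0.0]
ft_force: [0.5, 0.2, -0.1]
opening: 0.007
grasp_force: 0.0
bin mm [-16.3  47.4  86.2] tool yaw -0.28 F bin x 0.46 [ 0.5  0.2 -0.1]
```

View pics/w5.png

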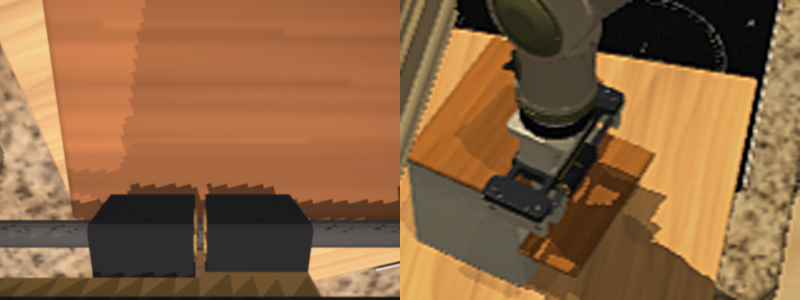

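The gripper is over the ledge and its body clears the bin top. No pod is visible outside the bin, and the force is near zero. I'll creep forward until the fingers meet the rim.

```bash
echo '[0.001, 0, 0, 0, 0.002, 0, 0, 0, 0.003, 0, 0, 0, 0.003, 0, 0, 0]' | python3 drive.py;  python3 -c "
from h import *
show()"; echo '[0.001, 0, 0, 0, 0.002, 0, 0, 0, 0.002, 0, 0, 0]' | python3 drive.py;  python3 -c "
from h import *
show()"
```

```text
time_s: 12.27
position: [0.5717, -0.2947, 0.0978]
ee_rot: [0.99, -0.14, 0.0, 0.0]
ft_force: [0.3, -0.4, -0.4]
opening: 0.004
grasp_force: 0.0
bin mm [-17.1  46.9  85.8] tool yaw -0.281 F bin x 0.43 [ 0.3 -0.4 -0.4]
time_s: 12.52
position: [0.5741, -0.2953, 0.0976]
ee_rot: [0.99, -0.14, 0.0, 0.0]
ft_force: [0.8, 1.1, -0.7]
opening: 0.007
grasp_force: 0.0
bin mm [-14.7  47.   85.6] tool yaw -0.281 F bin x 0.41 [ 0.8  1.1 -0.7]
```

```bash
echo '[0.001, 0, 0, 0, 0.002, 0, 0, 0, 0.003, 0, 0, 0, 0.003, 0, 0, 0]' | python3 drive.py;  python3 -c "
from h import *
show()"; echo '[0.001, 0, 0, 0, 0.002, 0, 0, 0, 0.003, 0, 0, 0, 0.003, 0, 0, 0]' | python3 drive.py;  python3 -c "
from h import *
show()"
```

```text
time_s: 12.85
position: [0.5766, -0.296, 0.0975]
ee_rot: [0.99, -0.14, -0.0, -0.0]
ft_force: [-1.0, 0.6, 0.6]
opening: 0.003
grasp_force: 0.6
bin mm [-12.1  47.   85.5] tool yaw -0.281 F bin x -1.11 [-1.   0.6  0.6]
time_s: 13.18
position: [0.5763, -0.2959, 0.0975]
ee_rot: [0.99, -0.14, -0.003, -0.001]
ft_force: [-11.3, 4.1, 8.7]
opening: 0.004
grasp_force: 6.3
bin mm [-12.4  47.   85.5] tool yaw -0.281 F bin x -12.0 [-11.3   4.1   8.7]
```

The fingers met the rim at -12 (12 N). I'll back off and look for the pod.

```bash
echo '[-0.02, 0, 0, 0, -0.045, 0, 0, 0, -0.075, 0, 0, 0, -0.1, 0, -0.03, 0, -0.1, 0, -0.065, 0]' | python3 drive.py; echo '[0, 0, 0, 0, 0, 0, 0, 0]' | python3 drive.py; python3 - <<'E'
from h import *
show()
s=arm.state(); im=arm.read_camera("wrist"); cv2.imwrite("pics/w6.png",im[:320,140:640]); np.save("w6.npy",np.r_[s["position"],s["ee_rot"]])
E
```

```text
time_s: 13.6
position: [0.477, -0.2673, 0.1609]
ee_rot: [0.99, -0.141, -0.005, -0.001]
ft_force: [-1.4, -0.1, -1.0]
opening: 0.004
grasp_force: 0.0
time_s: 13.77
position: [0.4849, -0.2698, 0.1647]
ee_rot: [0.99, -0.14, 0.002, 0.001]
ft_force: [0.9, 0.7, -0.7]
opening: 0.006
grasp_force: 0.0
bin mm [-107.4   46.4  152.7] tool yaw -0.281 F bin x 0.69 [ 0.9  0.7 -0.7]
```

View pics/w6.png

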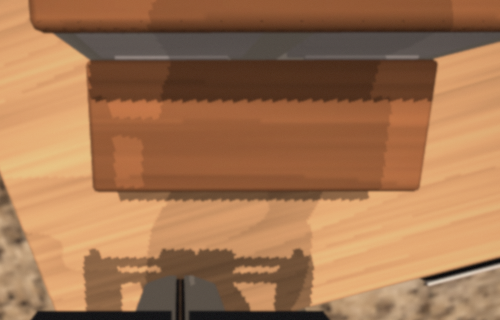

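The ledge is empty, so the pod went in. I'll check that the left flap is really shut by comparing this enlarged strip with the one from before the push.

```bash
python3 - <<'E'
import cv2,numpy as np
a=cv2.imread("pics/w4.png")[15:65,220:590]; w=cv2.imread("pics/w6.png")[20:70,80:450]
f=lambda i:cv2.resize(np.clip(i.astype(float)*1.8,0,255).astype(np.uint8),(796,280),interpolation=cv2.INTER_CUBIC)
cv2.imwrite("pics/cmp.png",np.vstack([f(a),f(w)]))
E
```

```text
(no output)
```

View pics/cmp.png

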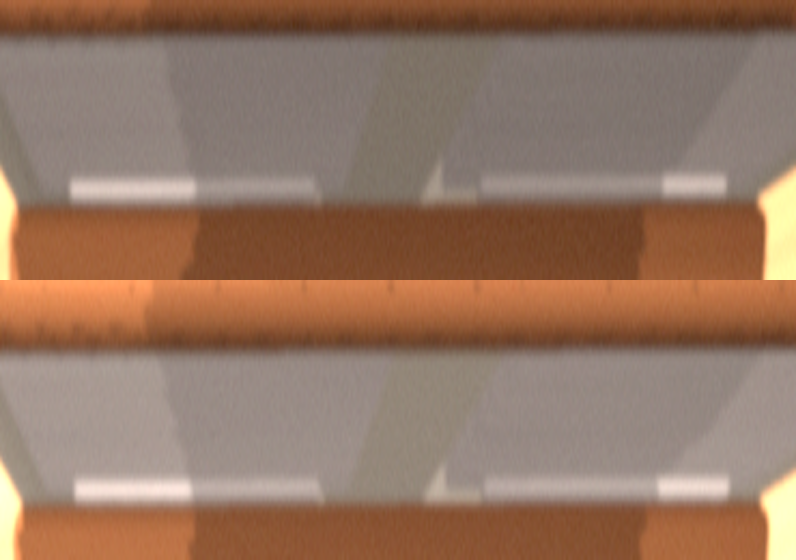

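The two strips are identical before and after, so both flaps are flush and shut. There is no pod on the ledge or board. I'll let it settle and hand in.

```bash
echo '[0, 0, 0, 0, 0, 0, 0, 0, 0, 0, 0, 0, 0, 0, 0, 0, 0, 0, 0, 0]' | python3 drive.py; python3 -c "
from cell import arm
print(arm.hand_in())"
```

```text
time_s: 14.23
position: [0.4834, -0.269, 0.1619]
ee_rot: [0.99, -0.14, -0.001, -0.0]
ft_force: [0.0, 0.7, -0.3]
opening: 0.004
grasp_force: 0.0
the job is handed in; nothing more can be done
None
```

The pod went into the bin through the left flap, both flaps look shut, and I handed the job in at about 14 s; no verdict came back, and the pod at rest inside can't be seen on camera.

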